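Cover the four kitchen tubs, each with its own lid

ROBOT

A 7-joint arm with a two-finger parallel gripper is mounted at the origin on the work surface. World frame = base frame: x ahead of the robot, y to its left, z up, the work surface at z = 0. Lengths are in m, angles in rad, forces in N, time in s.
With the tool pointing down it reaches from about 0.425 to 0.925 m from the base axis. Payload 6.8 kg.
Tool frame: the origin (TCP) lies at the very end of the fingers, on their centre line; the grasp point (between the pads) lies 19 mm behind it; z points along the fingers, y is the line along which they close (so a half turn about z gives the same grasp; the last joint's range is limited). The gripper opens to 85 mm and grips with 20 to 120 N. Pads are 22 mm wide; open, the fingers measure 114 mm over their backs; the gripper's body (76 mm by 85 mm) begins 54 mm behind the grasp point. The pads swing forward as they close: fully open they stand 13 mm farther back than shut.
Start: joints at [1.206, 0.477, 0.022, 1.555, -0.011, 1.109, -0.083], TCP at [0.171, -0.653, 0.231] pointing down, gripper open.
Joint ranges: [-2.96, 2.96], [-0.34, 2.1], [-1.41, 1.46], [0.24, 2.44], [-1.37, 4.51], [0.17, 1.92], [-2.96, 2.96]. Speed limits (rad/s): [2.39, 2.39, 3.14, 3.14, 3.14, 3.14, 3.14].

INTERFACE

Orientations are given as a unit quaternion [w, x, y, z].
In Python, from station import bot, imaging, workorder, get_obs gives the robot as it stands (bot), with the cameras (imaging), the job (workorder) and the readings as plain functions.
- The arm moves only by the shell command python3 nudge.py [FORCE], which reads ROWS from standard input. ROWS is a JSON list of rows, 1 to 20 of them, each of 5 numbers: dx, dy, dz in m, then a turn about the tool's z in rad, then the opening from 0.0 (shut) to 1.0 (fully open); each row shifts and turns the commanded pose from where the row before left it, along the tool's axes as they then stand; what a row does not reach is not made up. A row lasts 1/10 s, in which the tool goes at most 0.05 m and 0.15 rad, less where a joint would pass 70% of its speed; a pose out of reach is approached as far as the arm can. The fingers move at their own pace and stop on an object; FORCE is the grip in N (left out, the last holds). Time passes only in rows, so rows that do not move let the fingers close. It prints the time, the measured TCP pose, the force, the opening and the grip force at its end. Input that does not fit is refused with a message, and nothing moves.
- get_obs(): the state, without advancing time (a new reading comes with each control period).
- imaging.read_camera(name): name is "scene" or "top"; returns the picture (420x560x3 uint8, blue, green, red); there is no depth.
- imaging.camera_info(name): a dict with "vertical_fov" (degrees; the focal length in pixels is half the picture's height over the tangent of half this angle, whatever the lens; pixels are square), "cx", "cy" (the principal point, pixels), "view" (4x4, takes a point from world to camera coordinates). Camera axes: x right, y up, looking along -z (the intrinsics and any distortion apply to the point x, -y, -z); pixel columns grow to the right and rows downward; lengths in m; the calibration is good to about 2 mm. A picture is of the moment at which its call begins. camera_info takes no time and is no camera call.
- workorder.hand_in(): hands the job in; it is judged then, once.
The state is a dict: "t": time; "q": joint angles; "joint_vel": joint speeds; "joint_torque": joint torques, N m; "eef_pos": TCP position; "tool_rot": TCP orientation; "contact_force": force on the tool from outside, world axes, zero at the start; "torque": the same for the moment, N m; "gripper_width": opening from 0.0 (shut) to 1.0 (fully open); "grasp_force": force on a finger pad.
Only numpy, scipy, OpenCV 4.12 (cv2) and the standard library are available. Lean on these libraries where they do the work, as an engineer would, in place of code of your own. Each camera call takes 0.05 s, during which the arm holds its last target. There are 200 camera calls.

TASK

Close the four open steel tubs on the kitchen counter: pick up the four knobbed lids one after another and lay each flat and centred, knob up, on the tub of its own size, so that it just overhangs the rim all round and the opening is fully covered. Leave the tubs standing where they are, and leave the honey jar and the saucer alone.

Things in the scene. Friction and masses are not known exactly. Their poses are not given: they have to be found in the camera images.
- tub_small: The smallest of four open, straight-sided round steel tubs: outer diameter 58 mm, 45 mm high, wall 3 mm, standing upright and loose on the counter. Origin: centre of its underside; z up. Its rim is at z = 45 mm.
- tub_medium: The second smallest of four open, straight-sided round steel tubs: outer diameter 78 mm, 55 mm high, wall 3 mm, standing upright and loose on the counter. Origin: centre of its underside; z up. Its rim is at z = 55 mm.
- tub_large: The second largest of four open, straight-sided round steel tubs: outer diameter 98 mm, 65 mm high, wall 3 mm, standing upright and loose on the counter. Origin: centre of its underside; z up. Its rim is at z = 65 mm.
- tub_largest: The largest of four open, straight-sided round steel tubs: outer diameter 118 mm, 75 mm high, wall 3 mm, standing upright and loose on the counter. Origin: centre of its underside; z up. Its rim is at z = 75 mm.
- lid_small: The smallest of four flat round steel lids, for the tub 58 mm wide: a disc 72 mm in diameter and 4 mm thick (plain flat underside, no skirt), with a black upright cylindrical knob in the middle, 22 mm in diameter and 24 mm high, its top 28 mm above the disc's underside. Lies loose on the counter, knob up. Origin: centre of the disc's underside; z up through the knob.
- lid_medium: The second smallest of four flat round steel lids, for the tub 78 mm wide: a disc 92 mm in diameter and 4 mm thick (plain flat underside, no skirt), with a black upright cylindrical knob in the middle, 22 mm in diameter and 24 mm high, its top 28 mm above the disc's underside. Lies loose on the counter, knob up. Origin: centre of the disc's underside; z up through the knob.
- lid_large: The second largest of four flat round steel lids, for the tub 98 mm wide: a disc 112 mm in diameter and 4 mm thick (plain flat underside, no skirt), with a black upright cylindrical knob in the middle, 22 mm in diameter and 24 mm high, its top 28 mm above the disc's underside. Lies loose on the counter, knob up. Origin: centre of the disc's underside; z up through the knob.
- lid_largest: The largest of four flat round steel lids, for the tub 118 mm wide: a disc 132 mm in diameter and 4 mm thick (plain flat underside, no skirt), with a black upright cylindrical knob in the middle, 22 mm in diameter and 24 mm high, its top 28 mm above the disc's underside. Lies loose on the counter, knob up. Origin: centre of the disc's underside; z up through the knob.
- jar: Bystander: amber glass honey jar, closed, 58 mm in diameter, 90 mm high, standing loose on the counter. Origin: centre of its underside; z up. To be left alone.
- saucer: Bystander: white ceramic saucer, 100 mm in diameter, 13 mm high, no knob, lying loose on the counter. Origin: centre of its underside; z up. It is not a lid; to be left alone.

How it is judged:
At the end, for the whole second after the job is handed in: Each of the four lids lies on the tub of its own size, centred within 10 mm, its underside within 4 mm of the rim's height and level within 0.06 rad, knob up, at rest; all tubs stand upright on the counter within 25 mm of where they began, and the jar and saucer likewise (horizontal distance between lid_small and tub_small below 0.01 m and z of lid_small in the frame of tub_small between 0.041 and 0.049 m and angle between each of lid_small, tub_small, lid_medium, tub_medium, lid_large, tub_large, lid_largest, tub_largest's own z axis and vertical below 0.06 rad and height (world z) of each of tub_small, tub_medium, tub_large, tub_largest below 0.004 m and linear speed of each of lid_small, tub_small, lid_medium, tub_medium, lid_large, tub_large, lid_largest, tub_largest below 0.01 m/s and horizontal distance between lid_medium and tub_medium below 0.01 m and z of lid_medium in the frame of tub_medium between 0.051 and 0.059 m and horizontal distance between lid_large and tub_large below 0.01 m and z of lid_large in the frame of tub_large between 0.061 and 0.069 m and horizontal distance between lid_largest and tub_largest below 0.01 m and z of lid_largest in the frame of tub_largest between 0.071 and 0.079 m); the robot touches nothing.
It fails at once if a tub is pushed more than 25 mm from its place (distance of any of tub_small, tub_medium, tub_large, tub_largest from where it was at the start of the episode above 0.025 m).
It fails at once if the jar or the saucer is moved more than 25 mm (distance of any of jar, saucer from where it was at the start of the episode above 0.025 m).
It also fails if it takes over 112 s, if anything falls off the work surface, if the arm or the gripper's body presses on something with over 40 N, if the wrist force passes 120 N, or if a joint passes its speed limit or range.

## Working session

There is one attempt and no reset: what is moved stays moved. The work goes in short steps, Python scripts to look and compute and a shell command to move; the robot and the scene stay as the last step left them, time stands still between calls to the robot, and variables do not carry over. Pictures are saved under pics/ and viewed, at most 14 in all, crops included, and the job is handed in when it is done.

```bash
ls; mkdir -p pics
python3 - <<'E'
from station import bot, imaging, workorder, get_obs
import cv2
for n in("scene","top"):
    cv2.imwrite(f"pics/{n}0.png",imaging.read_camera(n)); print(n,imaging.camera_info(n))
o=get_obs();print(o["t"],o["eef_pos"],o["tool_rot"],o["q"],o["gripper_width"])
E
```

```text
nudge.py
pics
station.py
scene {'vertical_fov': 56.83563100373865, 'cx': 274.8531874890659, 'cy': 206.17254766153536, 'view': array([[-0.11788071,  0.99301052,  0.00585282,  0.05997443],
       [-0.71800232, -0.08930293,  0.6902881 ,  0.34031148],
       [ 0.68598601,  0.07716931,  0.72351095, -1.60201259],
       [ 0.        ,  0.        ,  0.        ,  1.        ]])}
top {'vertical_fov': 46.42416577330935, 'cx': 274.2816288110616, 'cy': 203.9422087439285, 'view': array([[-0.0115361 , -0.99959669,  0.02594966, -0.00577316],
       [ 0.99828818, -0.01002515,  0.05762122, -0.55814519],
       [-0.05733783,  0.02656996,  0.99800121, -1.28195322],
       [ 0.        ,  0.        ,  0.        ,  1.        ]])}
0.1 [ 0.17129686 -0.65236977  0.23046762] [-7.66699251e-04  9.91763551e-01  1.28079833e-01 -1.66814836e-04] [ 1.20588993  0.47766863  0.02234523  1.5563244  -0.01147599  1.10929715
 -0.08306981] 1.001391074531558
```

View pics/top0.png

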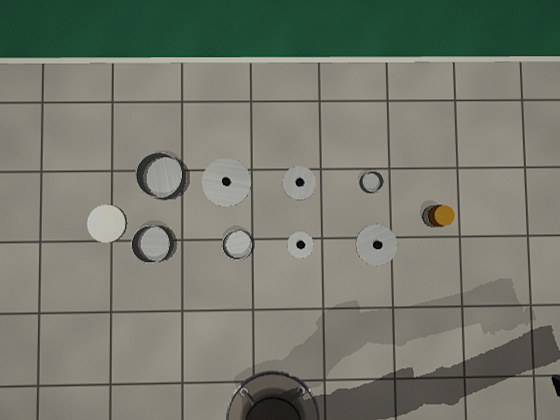

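View pics/scene0.png

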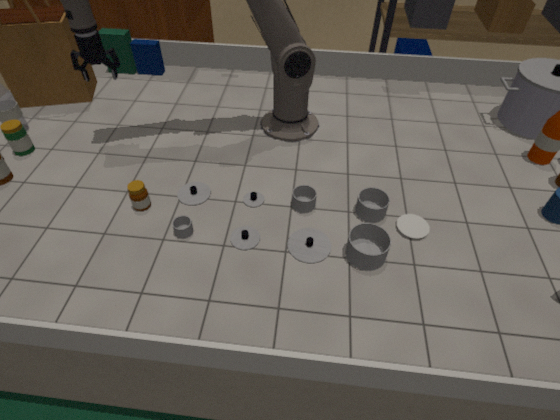

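```bash
cat > h.py <<'E'
import numpy as np, cv2
from station import bot, imaging, workorder, get_obs
def px2w(n,u,v,z):
    c=imaging.camera_info(n);V=np.array(c["view"]);f=210/np.tan(np.radians(c["vertical_fov"]/2))
    d=V[:3,:3].T@np.array([(u-c["cx"])/f,-(v-c["cy"])/f,-1.]);p=-V[:3,:3].T@V[:3,3]
    return p+d*(z-p[2])/d[2]
def w2px(n,P):
    c=imaging.camera_info(n);V=np.array(c["view"]);f=210/np.tan(np.radians(c["vertical_fov"]/2))
    q=V[:3,:3]@np.array(P)+V[:3,3]
    return c["cx"]+f*q[0]/-q[2],c["cy"]-f*q[1]/-q[2]
def crop(src,dst,x0,y0,w,h,s):
    cv2.imwrite(dst,cv2.resize(cv2.imread(src)[y0:y0+h,x0:x0+w],None,fx=s,fy=s,interpolation=cv2.INTER_CUBIC))
E
python3 -c "
from h import *
crop('pics/top0.png','pics/a.png',80,140,190,135,4)
crop('pics/top0.png','pics/b.png',270,140,190,135,4)"
```

```text
(no output)
```

View pics/a.png

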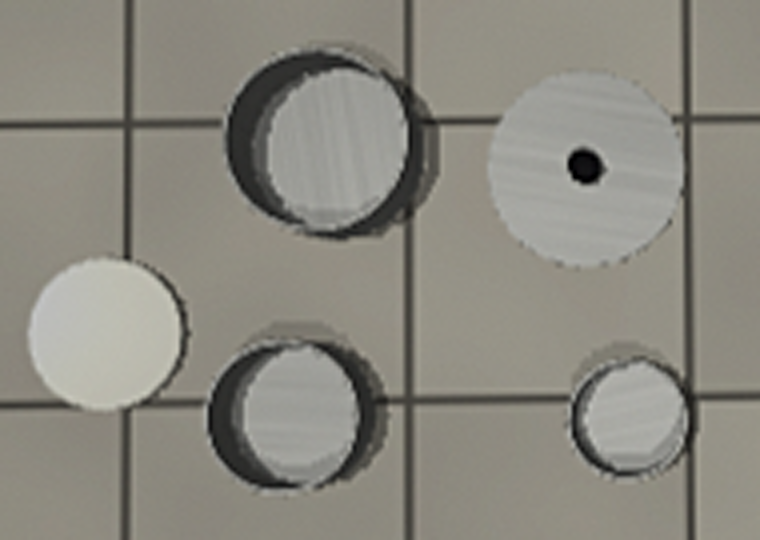

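View pics/b.png

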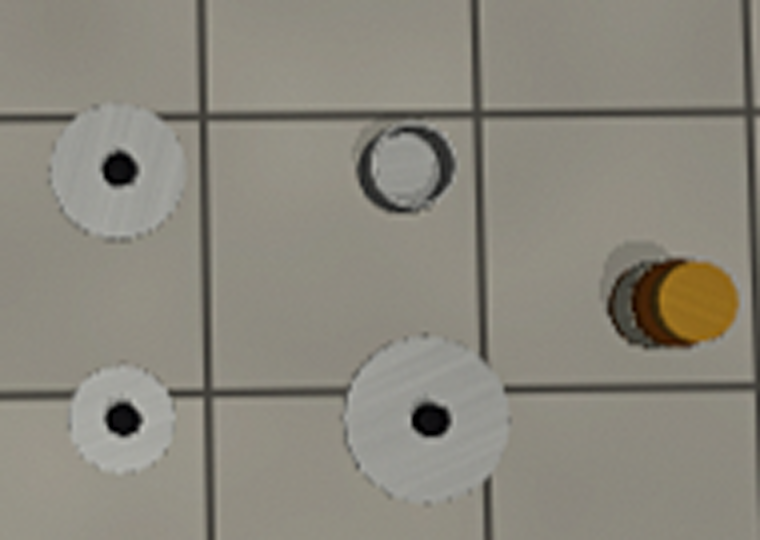

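```bash
cat > est.py <<'E'
from h import *
M={"tub_small":(270,409,167,.045,.029),"tub_medium":(80,632,417,.055,.039),"tub_large":(80,287,416,.065,.049),"tub_largest":(80,320,142,.075,.059),
"lid_small":(270,122,419,.004,.036),"lid_medium":(270,118,171,.004,.046),"lid_large":(270,427,419,.004,.056),"lid_largest":(80,587,169,.004,.066)}
E={k:(px2w("top",x0+(x+.5)/4-.5,140+(y+.5)/4-.5,z),r) for k,(x0,x,y,z,r) in M.items()}
if __name__=="__main__":
    for k,(p,r) in E.items(): print(k,p.round(4), w2px("scene",p))
    a=np.linspace(0,6.283,80)
    def draw(n,src,dst,x0,y0,w,h,s):
        im=cv2.resize(cv2.imread(src)[y0:y0+h,x0:x0+w],None,fx=s,fy=s,interpolation=cv2.INTER_CUBIC)
        for k,(p,r) in E.items():
            q=[((u-x0+.5)*s-.5,(v-y0+.5)*s-.5) for u,v in (w2px(n,p+[r*np.cos(t),r*np.sin(t),0]) for t in a)]
            cv2.polylines(im,[np.int32(np.round(q))],True,(0,0,255),1)
        cv2.imwrite(dst,im)
    draw("scene","pics/scene0.png","pics/c.png",165,175,235,100,3.4)
    draw("top","pics/top0.png","pics/d.png",120,140,280,135,2.85)
E
python3 est.py
```

```text
tub_small [ 0.6129 -0.2667  0.045 ] (np.float64(182.9769942130214), np.float64(221.05668868599534))
tub_medium [0.4546 0.0841 0.055 ] (np.float64(302.9974341753041), np.float64(192.32807204852963))
tub_large [0.4581 0.3008 0.065 ] (np.float64(372.09664222653515), np.float64(196.798628126716))
tub_largest [0.6304 0.2784 0.075 ] (np.float64(368.00448999113445), np.float64(236.48147410423599))
lid_small [ 0.4501 -0.0798  0.004 ] (np.float64(253.2083155246821), np.float64(198.07345141950395))
lid_medium [ 0.6161 -0.0795  0.004 ] (np.float64(244.78717526383247), np.float64(236.42641061826984))
lid_large [ 0.4476 -0.2843  0.004 ] (np.float64(193.6061748753396), np.float64(192.25913094578817))
lid_largest [0.6192 0.1154 0.004 ] (np.float64(308.6974960154442), np.float64(243.40584671970228))
```

View pics/c.png

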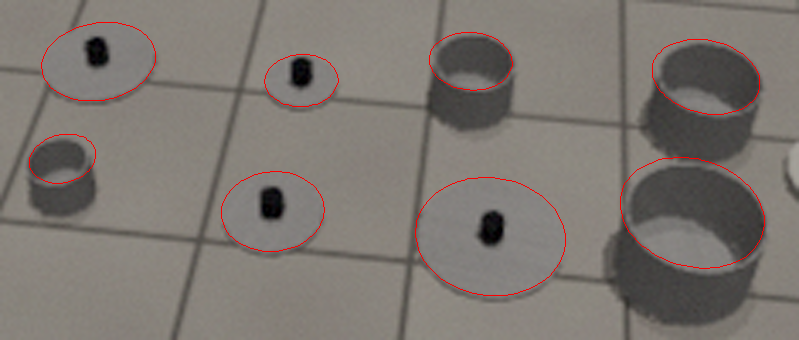

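View pics/d.png

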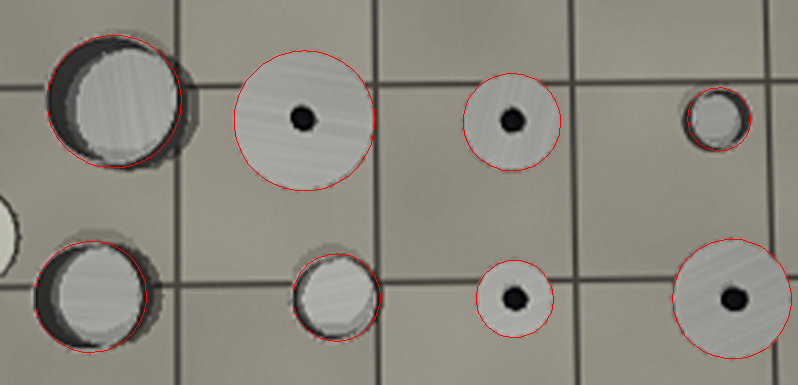

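```bash
cat > go.py <<'E'
import sys
from est import *
from scipy.spatial.transform import Rotation as R
o=get_obs();t=E[sys.argv[1]][0][:2];z=float(sys.argv[2])
r=R.from_quat(o["tool_rot"],scalar_first=True)
print("tool delta",r.inv().apply(np.array([*t,z])-o["eef_pos"]).round(4),"xaxis",r.apply([1,0,0]).round(3),"t",o["t"],"q",np.round(o["q"],2),"p",np.round(o["eef_pos"],4))
E
echo '[[0,0,0,0.13,0.7],[0,0,0,0.127,0.7],[0,0,0,0,0.7]]' | python3 nudge.py 60; python3 go.py lid_large 0.1
echo '[[0.0276,-0.0368,0,0,0.7],[0.0276,-0.0368,0,0,0.7],[0.0276,-0.0368,0,0,0.7],[0.0276,-0.0368,0,0,0.7],[0.0276,-0.0368,0,0,0.7],[0.0276,-0.0368,0,0,0.7],[0.0276,-0.0368,0,0,0.7],[0.0276,-0.0368,0,0,0.7],[0.0276,-0.0368,0,0,0.7],[0.0276,-0.0368,0,0,0.7],[0,0,0.04,0,0.7],[0,0,0.04,0,0.7],[0,0,0.04,0,0.7],[0,0,0,0,0.7],[0,0,0,0,0.7]]' | python3 nudge.py; python3 go.py lid_large 0.008
```

```text
t: 1.9
eef_pos: [0.4474, -0.2849, 0.1116]
tool_rot: [-0.0, 1.0, 0.001, -0.001]
contact_force: [0.7, -0.8, 0.9]
gripper_width: 0.698
grasp_force: 0.0
tool delta [ 0.0003 -0.0005  0.1036] xaxis [ 1.     0.002 -0.001] t 1.9 q [ 0.55  0.4  -0.12  2.    0.07  0.75 -1.18] p [ 0.4474 -0.2849  0.1116]
```

```bash
echo '[[0,0,0.03,0,0.7],[0,0,0.03,0,0.7],[0,0,0.025,0,0.7],[0,0,0.0136,0,0.6],[0,0,0.005,0,0.5],[0,0,0,0,0.4],[0,0,0,0,0.1],[0,0,0,0,0.1],[0,0,0,0,0.1],[0,0,0,0,0.1]]' | python3 nudge.py 60; python3 go.py tub_large 0.073;  python3 go.py lid_large 0.008
```

```text
t: 2.9
eef_pos: [0.4486, -0.2855, 0.0094]
tool_rot: [0.001, 1.0, -0.0, 0.001]
contact_force: [-1.7, 0.8, 7.4]
gripper_width: 0.231
grasp_force: 58.7
tool delta [ 0.0095 -0.5863 -0.0644] xaxis [ 1.    -0.     0.002] t 2.9 q [ 0.53  0.57 -0.1   2.05  0.11  0.53 -1.22] p [ 0.4486 -0.2855  0.0094]
tool delta [-0.0011 -0.0012  0.0014] xaxis [ 1.    -0.     0.002] t 2.9 q [ 0.53  0.57 -0.1   2.05  0.11  0.53 -1.22] p [ 0.4486 -0.2855  0.0094]
```

```bash
echo '[[0,0,-0.01,0,0.1],[0,0,-0.03,0,0.1],[0,0,-0.04,0,0.1],[0,0,-0.04,0,0.1],[0,0,-0.02,0,0.1],[0,0,0,0,0.1],[0,0,0,0,0.1]]' | python3 nudge.py; python3 go.py tub_large 0.15
python3 -c "
from h import *
cv2.imwrite('pics/top1.png',imaging.read_camera('top'));cv2.imwrite('pics/scene1.png',imaging.read_camera('scene'))
crop('pics/scene1.png','pics/e.png',130,110,200,150,3)"
```

```text
t: 3.6
eef_pos: [0.4474, -0.285, 0.1484]
tool_rot: [0.0, 1.0, -0.0, 0.0]
contact_force: [-0.6, 0.3, -1.2]
gripper_width: 0.232
grasp_force: 58.7
tool delta [ 0.0105 -0.5858 -0.002 ] xaxis [ 1.    -0.     0.001] t 3.6 q [ 0.55  0.34 -0.13  1.97  0.06  0.83 -1.18] p [ 0.4474 -0.285   0.1484]
```

View pics/e.png

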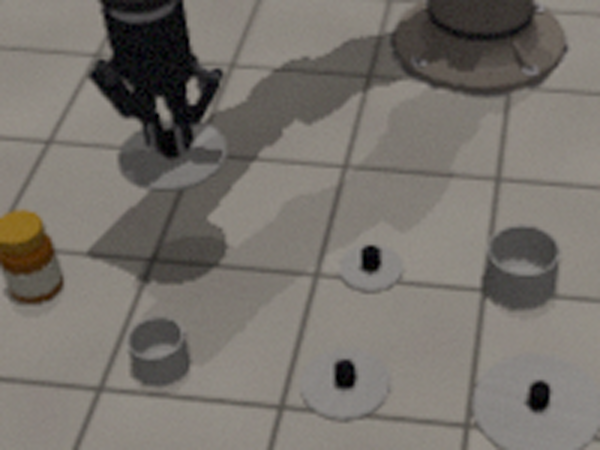

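The lid hangs level in the gripper (crop pixel (172,155)).

```bash
echo '[[0.0005,-0.0258,0,0,0.1],[0.001,-0.045,0,0,0.1],[0.001,-0.045,0,0,0.1],[0.001,-0.045,0,0,0.1],[0.001,-0.045,0,0,0.1],[0.001,-0.045,0,0,0.1],[0.001,-0.045,0,0,0.1],[0.001,-0.045,0,0,0.1],[0.001,-0.045,0,0,0.1],[0.001,-0.045,0,0,0.1],[0.001,-0.045,0,0,0.1],[0,-0.045,0,0,0.1],[0,-0.045,0,0,0.1],[0,-0.02,0,0,0.1],[0,0,0,0,0.1],[0,0,0,0,0.1]]' | python3 nudge.py; python3 go.py tub_large 0.0744
```

```text
t: 5.3
eef_pos: [0.4573, 0.3001, 0.1463]
tool_rot: [0.001, 1.0, 0.0, -0.001]
contact_force: [-0.1, -0.5, -0.7]
gripper_width: 0.231
grasp_force: 58.9
tool delta [ 0.0009 -0.0009  0.0719] xaxis [ 1.     0.001 -0.002] t 5.3 q [-0.39  0.4  -0.38  1.92  0.19  0.86 -2.44] p [0.4573 0.3001 0.1463]
```

```bash
echo '[[0,0,0.025,0,0.1],[0.0009,-0.0009,0.025,0,0.1],[0,0,0.012,0,0.1],[0,0,0.006,0,0.1],[0,0,0,0,0.1],[0,0,0,0,0.1]]' | python3 nudge.py; python3 go.py tub_large 0.0744
python3 -c "
from h import *
cv2.imwrite('pics/top2.png',imaging.read_camera('top'));cv2.imwrite('pics/scene2.png',imaging.read_camera('scene'))
crop('pics/scene2.png','pics/f.png',320,130,130,100,5)"
```

```text
t: 5.9
eef_pos: [0.4596, 0.3018, 0.0805]
tool_rot: [-0.0, 1.0, -0.0, 0.0]
contact_force: [0.2, 1.2, -0.6]
gripper_width: 0.228
grasp_force: 58.9
tool delta [-0.0015  0.0009  0.0061] xaxis [ 1.    -0.001  0.001] t 5.9 q [-0.41  0.49 -0.36  1.96  0.25  0.73 -2.49] p [0.4596 0.3018 0.0805]
```

View pics/f.png

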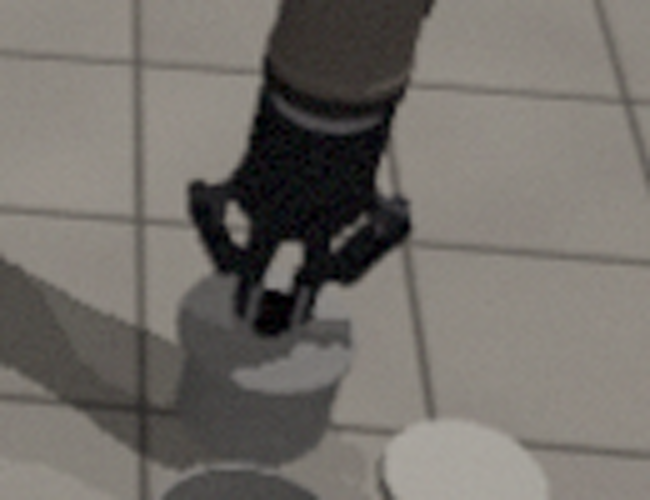

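Lid over the tub with even overhang; lowering the last millimetres and releasing.

```bash
echo '[[-0.001,0.0005,0.002,0,0.1],[0,0,0.002,0,0.1],[0,0,0.0015,0,0.1],[0,0,0,0,0.1],[0,0,0,0,0.1]]' | python3 nudge.py; echo '[[0,0,0,0,0.35],[0,0,0,0,0.5],[0,0,-0.005,0,0.6],[0,0,-0.02,0,0.6],[0,0,-0.04,0,0.6],[0,0,-0.04,0,0.6],[0,0,0,0,0.6]]' | python3 nudge.py; python3 go.py lid_largest 0.19
```

```text
t: 6.5
eef_pos: [0.458, 0.3013, 0.0744]
tool_rot: [0.0, 1.0, -0.0, 0.0]
contact_force: [-1.8, -1.0, 3.0]
gripper_width: 0.229
grasp_force: 59.3
t: 7.2
eef_pos: [0.4608, 0.3038, 0.185]
tool_rot: [-0.003, 1.0, -0.0, 0.004]
contact_force: [0.9, 0.4, 0.4]
gripper_width: 0.6
grasp_force: 0.0
tool delta [ 0.1585  0.1883 -0.0048] xaxis [ 1.    -0.     0.008] t 7.2 q [-0.37  0.35 -0.4   1.89  0.17  0.93 -2.42] p [0.4608 0.3038 0.185 ]
```

```bash
echo '[[0.02,0.024,0,0,0.6],[0.03,0.036,0,0,0.6],[0.03,0.036,0,0,0.6],[0.03,0.036,0,0,0.6],[0.03,0.036,0,0,0.6],[0.02,0.02,0.02,0,0.6],[0,0,0.04,0,0.6],[0,0,0.02,0,0.6],[0,0,0,0,0.6],[0,0,0,0,0.6]]' | python3 nudge.py; python3 go.py lid_largest 0.008
python3 -c "
from h import *
cv2.imwrite('pics/top3.png',imaging.read_camera('top'));cv2.imwrite('pics/scene3.png',imaging.read_camera('scene'))
crop('pics/scene3.png','pics/g.png',270,130,180,140,4)"
```

```text
t: 8.2
eef_pos: [0.618, 0.1136, 0.0994]
tool_rot: [-0.0, 1.0, 0.0, -0.0]
contact_force: [-0.2, 0.2, 0.0]
gripper_width: 0.598
grasp_force: 0.0
tool delta [ 0.0012 -0.0019  0.0914] xaxis [ 1.  0. -0.] t 8.2 q [-0.07  0.56 -0.29  1.76  0.2   0.84 -2.02] p [0.618  0.1136 0.0994]
```

View pics/g.png

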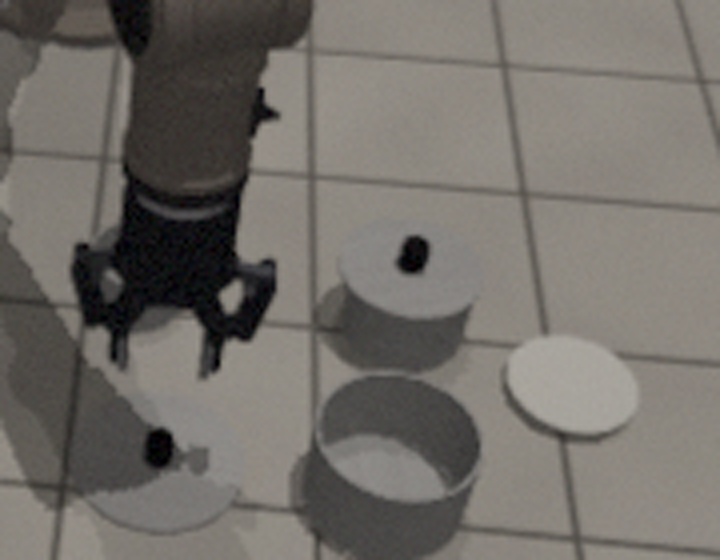

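Large lid sits flat on its tub (disc centre around crop (410,268)), even overhang. On to the largest.

```bash
echo '[[0.0012,-0.0019,0.02,0,0.6],[0,0,0.03,0,0.6],[0,0,0.025,0,0.6],[0,0,0.01,0,0.6],[0,0,0.0055,0,0.5],[0,0,0,0,0.4],[0,0,0,0,0.1],[0,0,0,0,0.1],[0,0,0,0,0.1],[0,0,0,0,0.1]]' | python3 nudge.py 60; echo '[[0,0,-0.01,0,0.1],[0,0,-0.03,0,0.1],[0,0,-0.04,0,0.1],[0,0,-0.04,0,0.1],[0,0,-0.03,0,0.1],[0,0,0,0,0.1],[0,0,0,0,0.1]]' | python3 nudge.py; python3 go.py tub_largest 0.15
```

```text
t: 9.3
eef_pos: [0.6204, 0.1156, 0.0104]
tool_rot: [-0.0, 1.0, -0.0, 0.001]
contact_force: [-0.7, -0.3, 6.0]
gripper_width: 0.236
grasp_force: 58.9
t: 10.0
eef_pos: [0.6192, 0.1149, 0.1595]
tool_rot: [0.0, 1.0, -0.0, 0.001]
contact_force: [-0.1, -0.3, -2.2]
gripper_width: 0.231
grasp_force: 58.8
tool delta [ 0.0111 -0.1635  0.0095] xaxis [ 1.    -0.     0.001] t 10.0 q [-0.06  0.49 -0.3   1.72  0.17  0.95 -2.  ] p [0.6192 0.1149 0.1595]
```

```bash
echo '[[0.002,-0.0235,0,0,0.1],[0.003,-0.04,0,0,0.1],[0.003,-0.04,0,0,0.1],[0.003,-0.04,0,0,0.1],[0,-0.02,0,0,0.1],[0,0,0.02,0,0.1],[0,0,0.025,0,0.1],[0,0,0.012,0,0.1],[0,0,0.006,0,0.1],[0,0,0,0,0.1],[0,0,0,0,0.1]]' | python3 nudge.py; python3 go.py tub_largest 0.0854
```

```text
t: 11.1
eef_pos: [0.6308, 0.2786, 0.0964]
tool_rot: [-0.0, 1.0, -0.0, 0.0]
contact_force: [-0.3, 0.2, -0.6]
gripper_width: 0.227
grasp_force: 59.0
tool delta [-0.0004  0.0002  0.011 ] xaxis [ 1.    -0.001  0.001] t 11.1 q [-0.3   0.65 -0.3   1.61  0.23  0.91 -2.25] p [0.6308 0.2786 0.0964]
```

```bash
echo '[[0,0,0.004,0,0.1],[0,0,0.003,0,0.1],[0,0,0.002,0,0.1],[0,0,0.0015,0,0.1],[0,0,0,0,0.1],[0,0,0,0,0.1]]' | python3 nudge.py; echo '[[0,0,0,0,0.35],[0,0,0,0,0.5],[0,0,-0.005,0,0.6],[0,0,-0.02,0,0.6],[0,0,-0.04,0,0.6],[0,0,-0.03,0,0.6],[0,0,0,0,0.6],[0,0,0,0,0.6]]' | python3 nudge.py; python3 go.py lid_medium 0.12
```

```text
t: 11.7
eef_pos: [0.6302, 0.2786, 0.0855]
tool_rot: [0.0, 1.0, -0.0, 0.0]
contact_force: [-1.2, -1.2, 1.8]
gripper_width: 0.228
grasp_force: 59.2
t: 12.5
eef_pos: [0.6307, 0.2789, 0.1813]
tool_rot: [-0.0, 1.0, -0.0, 0.001]
contact_force: [-0.8, 0.2, -1.0]
gripper_width: 0.603
grasp_force: 0.0
tool delta [-0.0146  0.3585  0.061 ] xaxis [ 1.    -0.     0.002] t 12.5 q [-0.29  0.56 -0.32  1.55  0.19  1.06 -2.23] p [0.6307 0.2789 0.1813]
```

```bash
echo '[[-0.001,0.0285,0,0,0.6],[-0.002,0.045,0,0,0.6],[-0.002,0.045,0,0,0.6],[-0.002,0.045,0,0,0.6],[-0.002,0.045,0,0,0.6],[-0.002,0.045,0,0,0.6],[-0.002,0.045,0,0,0.6],[-0.001,0.04,0.01,0,0.6],[-0.0016,0.02,0.03,0,0.6],[0,0,0.03,0,0.6],[0,0,0,0,0.6],[0,0,0,0,0.6]]' | python3 nudge.py; python3 go.py lid_medium 0.008
python3 -c "
from h import *
cv2.imwrite('pics/top4.png',imaging.read_camera('top'));cv2.imwrite('pics/scene4.png',imaging.read_camera('scene'))
crop('pics/scene4.png','pics/i.png',190,130,250,150,3)"
```

```text
t: 13.7
eef_pos: [0.6139, -0.079, 0.1095]
tool_rot: [-0.0, 1.0, 0.0, -0.001]
contact_force: [1.4, 0.7, -0.1]
gripper_width: 0.602
grasp_force: 0.0
tool delta [0.0025 0.0006 0.1015] xaxis [ 1.     0.001 -0.002] t 13.7 q [ 0.21  0.53 -0.25  1.78  0.17  0.85 -1.68] p [ 0.6139 -0.079   0.1095]
```

View pics/i.png

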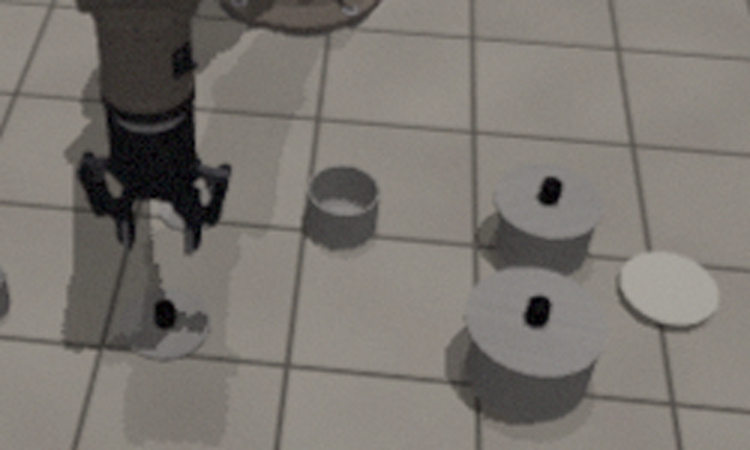

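Both big lids (crop (548,205) and (537,322)) lie flat and centred; gripper is above lid_medium.

```bash
echo '[[0.0018,0.0004,0.03,0,0.6],[0,0,0.03,0,0.6],[0,0,0.025,0,0.6],[0,0,0.01,0,0.6],[0,0,0.0055,0,0.5],[0,0,0,0,0.4],[0,0,0,0,0.1],[0,0,0,0,0.1],[0,0,0,0,0.1],[0,0,0,0,0.1]]' | python3 nudge.py 60; echo '[[0,0,-0.01,0,0.1],[0,0,-0.03,0,0.1],[0,0,-0.04,0,0.1],[0,0,-0.03,0,0.1],[0,0,-0.02,0,0.1],[0,0,0,0,0.1],[0,0,0,0,0.1]]' | python3 nudge.py; python3 go.py tub_medium 0.13
```

```text
t: 14.8
eef_pos: [0.6176, -0.0802, 0.0114]
tool_rot: [0.0, 1.0, -0.0, 0.001]
contact_force: [-1.1, 0.6, 6.9]
gripper_width: 0.233
grasp_force: 58.8
t: 15.5
eef_pos: [0.6163, -0.0805, 0.1401]
tool_rot: [0.0, 1.0, -0.0, 0.0]
contact_force: [0.8, -0.9, -1.5]
gripper_width: 0.23
grasp_force: 58.7
tool delta [-0.1618 -0.1645  0.0099] xaxis [ 1.    -0.     0.001] t 15.5 q [ 0.22  0.5  -0.26  1.76  0.16  0.9  -1.67] p [ 0.6163 -0.0805  0.1401]
```

```bash
echo '[[-0.0208,-0.0205,0,0,0.1],[-0.03,-0.031,0,0,0.1],[-0.03,-0.031,0,0,0.1],[-0.03,-0.031,0,0,0.1],[-0.03,-0.031,0,0,0.1],[-0.02,-0.02,0,0,0.1],[0,0,0.02,0,0.1],[0,0,0.025,0,0.1],[0,0,0.012,0,0.1],[0,0,0.006,0,0.1],[0,0,0,0,0.1],[0,0,0,0,0.1]]' | python3 nudge.py; python3 go.py tub_medium 0.0664
```

```text
t: 16.7
eef_pos: [0.456, 0.0842, 0.077]
tool_rot: [-0.0, 1.0, -0.0, 0.0]
contact_force: [0.2, 0.2, -0.5]
gripper_width: 0.233
grasp_force: 58.8
tool delta [-0.0014  0.0002  0.0106] xaxis [ 1.    -0.001  0.   ] t 16.7 q [-0.04  0.38 -0.32  2.16  0.2   0.63 -2.08] p [0.456  0.0842 0.077 ]
```

```bash
echo '[[-0.0004,0,0.004,0,0.1],[0,0,0.003,0,0.1],[0,0,0.002,0,0.1],[0,0,0.001,0,0.1],[0,0,0.0005,0,0.1],[0,0,0,0,0.1],[0,0,0,0,0.1]]' | python3 nudge.py; echo '[[0,0,0,0,0.35],[0,0,0,0,0.5],[0,0,-0.005,0,0.6],[0,0,-0.02,0,0.6],[0,0,-0.04,0,0.6],[0,0,-0.02,0,0.6],[0,0,0,0,0.6],[0,0,0,0,0.6]]' | python3 nudge.py; python3 go.py lid_small 0.12
```

```text
t: 17.4
eef_pos: [0.4552, 0.0842, 0.0664]
tool_rot: [0.0, 1.0, -0.0, -0.0]
contact_force: [-1.2, -1.1, 3.0]
gripper_width: 0.231
grasp_force: 59.0
t: 18.2
eef_pos: [0.4554, 0.0842, 0.1515]
tool_rot: [0.0, 1.0, -0.0, 0.001]
contact_force: [-0.6, 0.0, 0.3]
gripper_width: 0.597
grasp_force: 0.0
tool delta [-0.0053  0.164   0.0315] xaxis [ 1.    -0.     0.001] t 18.2 q [-0.    0.26 -0.36  2.11  0.13  0.8  -2.01] p [0.4554 0.0842 0.1515]
```

```bash
echo '[[-0.001,0.024,0,0,0.6],[-0.001,0.04,0,0,0.6],[-0.001,0.04,0,0,0.6],[-0.001,0.04,0,0,0.6],[-0.001,0.02,0.02,0,0.6],[0,0,0.03,0,0.6],[0,0,0,0,0.6],[0,0,0,0,0.6]]' | python3 nudge.py; python3 go.py lid_small 0.008
```

```text
t: 19.0
eef_pos: [0.4492, -0.0791, 0.1005]
tool_rot: [-0.0, 1.0, 0.0, -0.002]
contact_force: [0.1, -0.4, 0.3]
gripper_width: 0.601
grasp_force: 0.0
tool delta [0.0011 0.0007 0.0925] xaxis [ 1.     0.001 -0.003] t 19.0 q [ 0.26  0.32 -0.26  2.16  0.13  0.67 -1.66] p [ 0.4492 -0.0791  0.1005]
```

```bash
echo '[[0.0004,0.0005,0.025,0,0.6],[0,0,0.03,0,0.6],[0,0,0.02,0,0.6],[0,0,0.01,0,0.6],[0,0,0.0055,0,0.5],[0,0,0,0,0.4],[0,0,0,0,0.1],[0,0,0,0,0.1],[0,0,0,0,0.1],[0,0,0,0,0.1]]' | python3 nudge.py 60; echo '[[0,0,-0.01,0,0.1],[0,0,-0.03,0,0.1],[0,0,-0.04,0,0.1],[0,0,-0.03,0,0.1],[0,0,-0.02,0,0.1],[0,0,0,0,0.1],[0,0,0,0,0.1]]' | python3 nudge.py; python3 go.py tub_small 0.13;python3 go.py lid_small 0.13
```

```text
t: 20.0
eef_pos: [0.4514, -0.0802, 0.0118]
tool_rot: [0.0, 1.0, -0.0, 0.001]
contact_force: [-2.0, 0.3, 7.2]
gripper_width: 0.23
grasp_force: 58.6
t: 20.7
eef_pos: [0.4506, -0.0804, 0.1413]
tool_rot: [0.0, 1.0, -0.0, 0.001]
contact_force: [-0.3, 0.7, -0.9]
gripper_width: 0.226
grasp_force: 58.7
tool delta [0.1624 0.1862 0.0116] xaxis [ 1.    -0.     0.001] t 20.7 q [ 0.28  0.26 -0.28  2.13  0.1   0.76 -1.63] p [ 0.4506 -0.0804  0.1413]
tool delta [-0.0006 -0.0006  0.0113] xaxis [ 1.    -0.     0.001] t 20.7 q [ 0.28  0.26 -0.28  2.13  0.1   0.76 -1.63] p [ 0.4506 -0.0804  0.1413]
```

Placement TCP z = 0.045 + 0.0118 = 0.0568, aiming 1 mm farther in x.

```bash
echo '[[0.0234,0.0262,0,0,0.1],[0.03,0.035,0,0,0.1],[0.03,0.035,0,0,0.1],[0.03,0.035,0,0,0.1],[0.03,0.035,0,0,0.1],[0.02,0.02,0,0,0.1],[0,0,0.02,0,0.1],[0,0,0.03,0,0.1],[0,0,0.016,0,0.1],[0,0,0.006,0,0.1],[0,0,0,0,0.1],[0,0,0,0,0.1]]' | python3 nudge.py; python3 go.py tub_small 0.0568
```

```text
t: 21.9
eef_pos: [0.6146, -0.2665, 0.0696]
tool_rot: [0.0, 1.0, -0.0, 0.001]
contact_force: [0.3, -0.3, -0.4]
gripper_width: 0.23
grasp_force: 58.7
tool delta [-0.0017  0.0002  0.0128] xaxis [ 1.    -0.     0.001] t 21.9 q [ 0.44  0.65 -0.18  1.68  0.14  0.83 -1.37] p [ 0.6146 -0.2665  0.0696]
```

```bash
echo '[[-0.0007,0,0.005,0,0.1],[0,0,0.004,0,0.1],[0,0,0.002,0,0.1],[0,0,0.0015,0,0.1],[0,0,0.0005,0,0.1],[0,0,0,0,0.1],[0,0,0,0,0.1]]' | python3 nudge.py; echo '[[0,0,0,0,0.35],[0,0,0,0,0.5],[0,0,-0.005,0,0.6],[0,0,-0.02,0,0.6],[0,0,-0.04,0,0.6],[0,0,-0.04,0,0.6],[-0.04,0,-0.03,0,0.6],[-0.04,0.03,-0.03,0,0.6],[-0.04,0.03,0,0,0.6],[-0.03,0.04,0,0,0.6],[-0.02,0.04,0,0,0.6],[-0.02,0.04,0,0,0.6],[0,0,0,0,0.6],[0,0,0,0,0.6]]' | python3 nudge.py
python3 - <<'E'
from est import *
cv2.imwrite('pics/top5.png',imaging.read_camera('top'));cv2.imwrite('pics/scene5.png',imaging.read_camera('scene'))
a=np.linspace(0,6.283,80);ims=[]
for n,x0,y0,w,h,s in(("top",110,140,290,130,2.7),("scene",150,165,280,110,2.7)):
    im=cv2.resize(cv2.imread(f"pics/{n}5.png")[y0:y0+h,x0:x0+w],None,fx=s,fy=s,interpolation=cv2.INTER_CUBIC)
    for k,(p,r) in E.items():
        if k[0]=='t':
            q=[((u-x0+.5)*s-.5,(v-y0+.5)*s-.5) for u,v in (w2px(n,p+[(r+.007)*np.cos(t),(r+.007)*np.sin(t),.004]) for t in a)]
            cv2.polylines(im,[np.int32(np.round(q))],True,(0,0,255),1)
    ims.append(im[:, :756])
m=756;cv2.imwrite("pics/j.png",np.vstack([cv2.copyMakeBorder(i,0,0,0,m-i.shape[1],0) for i in ims])[:600])
E
```

```text
t: 22.6
eef_pos: [0.6132, -0.2665, 0.0569]
tool_rot: [0.0, 1.0, -0.0, -0.0]
contact_force: [-3.6, 1.4, 8.0]
gripper_width: 0.229
grasp_force: 59.6
t: 24.0
eef_pos: [0.428, -0.4432, 0.2165]
tool_rot: [0.0, 1.0, -0.002, 0.0]
contact_force: [0.1, 0.3, 0.2]
gripper_width: 0.596
grasp_force: 0.0
```

View pics/j.png

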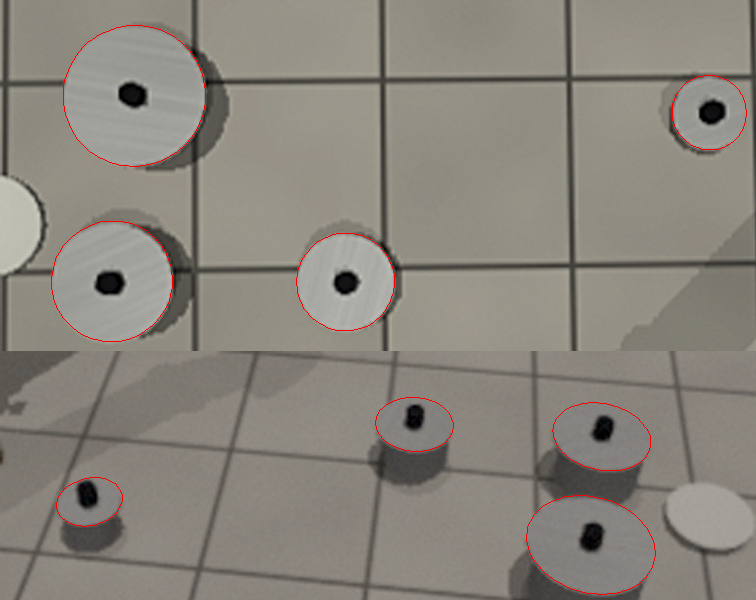

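All four lids coincide with the predicted lid outlines in both views (top row (133,95), (110,282), (346,282), (710,112)).

```bash
python3 -c "
from station import bot, imaging, workorder, get_obs
print(workorder.hand_in())"
```

```text
the job is handed in; nothing more can be done
None
```

All four lids are on the tubs of their own size. The final pictures from both cameras show them flat and within a few millimetres of centre. The jar and saucer were not touched, and the job was handed in at about 24 s; no verdict came back.

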